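Complete the slat stack and index the rack's fence

ROBOT

A 7-joint arm with a two-finger parallel gripper is mounted at the origin on a cart in front of the work surface, level with it; the furniture and walls round the work are solid. World frame = base frame: x ahead of the robot, y to its left, z up, the work surface at z = 0. Lengths are in m, angles in rad, forces in N, time in s.
With the tool pointing down it reaches from about 0.35 to 0.9 m from the base axis. Payload 8.1 kg.
Tool frame: the origin (TCP) lies at the very end of the fingers, on their centre line; the grasp point (between the pads) lies grip_depth behind it (grip_depth is the distance from the TCP to the grasp point, in m); z points along the fingers, y is the direction in which the jaws open and shut (so a half turn about z gives the same grasp; the last joint's range is limited). The gripper opens to 92 mm and grips with 3 to 60 N. Pads are 19 mm wide; open, the fingers measure 130 mm over their backs; the gripper's body (75 mm by 190 mm) begins 47 mm behind the grasp point.
Start: joints at [-1.277, 0.434, 0.025, 1.573, -0.012, 1.134, -0.075], TCP at [0.242, 0.576, 0.227] pointing down, gripper open.
Joint ranges: [-2.62, 2.62], [-0.44, 2.09], [-1.27, 1.32], [0.08, 2.57], [-1.32, 4.46], [0.12, 2], [-2.74, 2.74]. Speed limits (rad/s): [2.22, 2.22, 3.01, 3.01, 3.14, 3.14, 3.14].

INTERFACE

Orientations are given as [roll, pitch, yaw] about the fixed x, y, z axes, in that order (R = Rz(yaw) Ry(pitch) Rx(roll)).
In Python, from cell import * gives the robot as it stands. The module is installed in compiled form; this text tells all that it offers.
- The arm moves only by the tool servo_tool, never from a script. Its argument "motion" is a list of rows, each a list of 2 entries, a list of its own where there are three numbers: the shift along the world's x, y, z in m, then the turn about the world's z in rad. A call has 1 to 5 rows; each row shifts and turns the commanded pose from where the row before left it; what a row does not reach is not made up. A row lasts 1/12 s, in which the tool goes at most 41.7 mm and 7.16 degrees, less where a joint would pass 70% of its speed; a pose out of reach is approached as far as the arm can. A call with a gripper value outside its range is refused whole. "gripper" is the opening, from -1 (shut) to 1 (fully open), set as the call begins (left out, the last holds). The fingers move at their own pace and stop on an object; "newtons" is the grip in N (left out, the last holds). Time passes only in rows, so rows that do not move let the fingers close. It gives the time, the measured TCP pose, the force and the opening at its end, in the units of the state.
- get_obs(): the state, without advancing time (a new reading comes with each control period).
- read_camera(name): name is "side" or "top"; returns the picture (480x640x3 uint8, blue, green, red); there is no depth.
- get_calibration(name): a dict with "camera_matrix" (3x3 intrinsics, pixels), "world_from_camera" (4x4, takes a point from camera to world coordinates). Camera axes: x right, y up, looking along -z (the intrinsics and any distortion apply to the point x, -y, -z); pixel columns grow to the right and rows downward; lengths in m; the calibration is good to about 2 mm. A picture is of the moment at which its call begins. get_calibration takes no time and is no camera call.
- job_done(): hands the job in, once; it reports no verdict.
The state is a dict: "time": time; "joint_positions": joint angles; "qvel": joint speeds; "tau": joint torques, N m; "position": TCP position; "orientation": TCP orientation; "force": force on the tool from outside, world axes, zero at the start; "torque": the same for the moment, N m; "grip_width": opening from 0.0 (shut) to 1.0 (fully open).
Only numpy, scipy, OpenCV 4.12 (cv2) and the standard library are available. Lean on these libraries where they do the work, as an engineer would, in place of code of your own. Each camera call takes 0.05 s, during which the arm holds its last target.

TASK

Complete the crosswise drying stack on the rack: lay the loose pale slat in the empty place of the top layer, parallel to the slat already there and squarely above the dark bearer nearer the fence, and let go of it. Then pull the red plunger knob up, slide the fence one hole along the rail toward the stack and let the pin go fully home in that next hole. Finish while still gripping the knob with the pin home; leave the rest of the stack and the other things on the bench as they are.

Things in the scene. Friction and masses are not known exactly. Their poses are not given: they have to be found in the camera images.
- rack: Fixed rack, plywood board 295 x 160 x 12 mm on the bench; origin on the bench, board x -160 to +135 mm. +x runs along the aluminium rail, away from the stack at the -x end. Two fixed dark bearers (22 x 130 x 16 mm, along y, at x = -125 and -45 mm, top 28 mm up) are the first layer. Rail 30 mm wide, top 42 mm up, holes at x = 26, 58, 90 mm; the pin starts in the one at 58, the next is at 26.
- last_slat: Loose slat on the bench, to be laid on the stack: 130 x 22 x 16 mm pale wooden slat, about 45 g; origin at the centre of its underside, x along its length, y across its width, z up.
- lower_left: Second-layer slat lying along the rack's x across both bearers, at rack y about +44 mm, loose: 130 x 22 x 16 mm pale wooden slat, about 45 g; origin at the centre of its underside, x along its length, y across its width, z up. Its top is 44 mm above the bench.
- lower_right: The other second-layer slat, at rack y about -44 mm: 130 x 22 x 16 mm pale wooden slat, about 45 g; origin at the centre of its underside, x along its length, y across its width, z up.
- upper_laid: Third-layer slat already lying crosswise (along the rack's y) over the bearer farther from the fence: 130 x 22 x 16 mm pale wooden slat, about 45 g; origin at the centre of its underside, x along its length, y across its width, z up. Its underside is 44 mm above the bench.
- spot (a point): The empty place of the third layer: 44 mm above the bench (top of the second layer), over the middle of the bearer nearer the fence, 80 mm from the slat already laid; the centre of the last slat's underside goes here. Axes as the rack's: the slat lies along y.
- knob: Red round plunger knob on top of the sliding section, a 25 mm diameter, 33 mm tall upright cylinder; origin on its axis at mid-height to grip, 79 mm above the bench when the pin is home; 14 mm of knob above the origin, 19 mm below, then the 24 mm wide boss of the section 2 mm under it. It rides with the fence and rises with the pin.
- plunger (a joint): Lock pin lift in m: 0 = fully home, up to 0.018. A spring pushes it down, 3 N at 0 and about 5.7 N at the top. The 8 mm round-nosed pin reaches 10 mm into a 13 mm hole: it is clear above 0.010, so lift it about 0.014; released between holes it rests on the rail.
- fence (a joint): Sliding section, m: 0 = pin over its first hole, grows toward the stack (rack -x), 0.032 = over the next hole; range -0.034 to 0.038. Pin play in a hole 2.5 mm either way, friction about 1 N. Its wooden fence plate (8 x 130 mm, top 60 mm above the bench) has its stack-side face 38 mm ahead of the knob axis, about 40 mm from the slat ends at the start and 8 mm at the next hole.
- next_hole (a point): Mouth of the next hole, on the rail's top; axes as the rack's.
- dust_brush: Black dust brush lying flat, 164 x 75 x 22 mm, origin under its middle; leave alone.
- jar_pumice: White jar with a grey lid, 56 mm across, 72 mm tall, origin under its middle; leave alone.
- rosewood_block: Reddish wooden block 56 x 80 x 40 mm, origin under its middle; leave alone.

How it is judged:
On the way, in this order (a step that is already met when the one before it is completed fails the run):
1. the last slat lies crosswise in the empty place, let go (x of last_slat in the frame of spot between -0.013 and 0.013 m and y of last_slat in the frame of spot between -0.018 and 0.018 m and z of last_slat in the frame of spot between -0.004 and 0.004 m and angle between the x axis of last_slat and the y axis of rack, either way round below 0.17 rad and contact force between the fingers and last_slat below 0.2 N and linear speed of last_slat below 0.02 m/s), for 0.2 s.
2. the plunger is pulled clear of its hole while the fence is still there (value of joint plunger above 0.0105 m and value of joint fence below 0.016 m), for 0.05 s.
3. the fence is at the next hole with the pin home (value of joint fence above 0.028 m and value of joint plunger below 0.003 m), for 0.2 s.
At the end, for the whole second after the job is handed in: The last slat lies in its place on the second layer (13 mm across, 18 mm along, 0.17 rad, height 4 mm), let go and at rest; the other slats moved under 15 mm; the fence is at the next hole (28 to 36 mm), the pin within 3 mm of home, and the fingers still hold the knob with over 1.5 N (all of step 1 and all of step 3 and distance of each of lower_left, lower_right, upper_laid from where it was at the start of the episode below 0.015 m and value of joint fence below 0.036 m and contact force between the fingers and knob above 1.5 N); the arm keeps its last pose, push and grip.
It fails at once if a bystander (dust brush, white jar or wooden block) is shoved more than 30 mm (distance of any of dust_brush, jar_pumice, rosewood_block from where it was at the start of the episode above 0.03 m).
It also fails if it takes over 45 s, if anything falls off the work surface, if the arm or the gripper's body presses on something with over 40 N, if the wrist force passes 120 N, or if a joint passes its speed limit or range.

## Working session

There is one attempt and no reset: what is moved stays moved. The work goes in short steps, Python scripts to look and compute and a tool call to move; the robot and the scene stay as the last step left them, time stands still between calls to the robot, and variables do not carry over. Pictures are saved under pics/ and viewed, and the job is handed in when it is done.

Besides the shell and the picture viewer there is one more tool, called after ">>>" by a JSON object that holds its "fn" and its "kwargs". servo_tool: Moves the arm, as the interface text tells. Its arguments: {"type":"object","properties":{"motion":{"type":"array","items":{"type":"array"}},"gripper":{"type":"number"},"newtons":{"type":"number"}},"required":["motion"]}

```bash
mkdir -p pics; python3 - <<'E'
from cell import *
import cv2, numpy as np
np.set_printoptions(precision=4,suppress=True)
for n in ["side","top"]:
    im=read_camera(n); cv2.imwrite(f"pics/{n}0.png",im)
    c=get_calibration(n); print(n,c)
o=get_obs(); print({k:np.round(v,4) for k,v in o.items()})
E
```

```text
side {'camera_matrix': array([[575.0947,   0.    , 313.7442],
       [  0.    , 575.0947, 237.7869],
       [  0.    ,   0.    ,   1.    ]]), 'world_from_camera': array([[ 0.9898,  0.0818, -0.117 ,  0.3714],
       [-0.1414,  0.4508, -0.8813, -0.7858],
       [-0.0194,  0.8889,  0.4578,  0.6282],
       [ 0.    ,  0.    ,  0.    ,  1.    ]])}
top {'camera_matrix': array([[595.9066,   0.    , 322.8259],
       [  0.    , 595.9066, 233.3545],
       [  0.    ,   0.    ,   1.    ]]), 'world_from_camera': array([[ 0.02  ,  0.9971, -0.073 ,  0.4198],
       [-0.9992,  0.0225,  0.0333,  0.2563],
       [ 0.0348,  0.0723,  0.9968,  1.1329],
       [ 0.    ,  0.    ,  0.    ,  1.    ]])}
{'time': np.float64(0.1), 'joint_positions': array([-1.2766,  0.4352,  0.025 ,  1.574 , -0.0116,  1.134 , -0.0751]), 'qvel': array([ 0.0004, -0.0012,  0.0017, -0.0029, -0.0008,  0.0007, -0.0005]), 'tau': array([  0.0034, -66.9128,   0.9878, -31.5147,  -0.0606,   0.0376,
         0.0001]), 'position': array([0.2414, 0.576 , 0.226 ]), 'orientation': array([-3.1402,  0.0001,  2.7447]), 'force': array([ 0.1221,  0.1491, -0.6907]), 'torque': array([-0.0078,  0.005 ,  0.0033]), 'grip_width': np.float64(1.0033)}
```

View pics/side0.png

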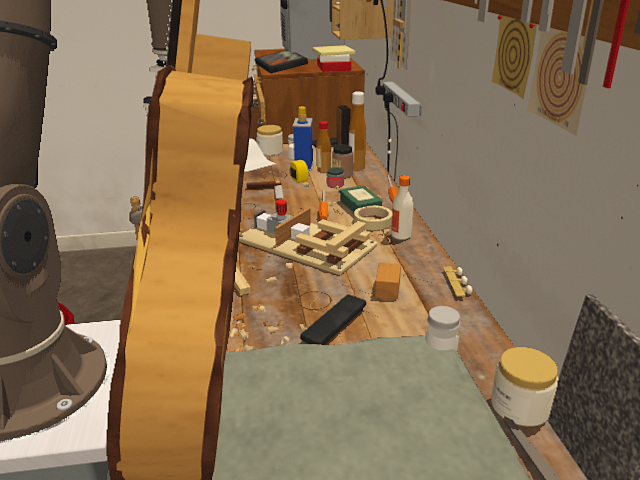

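View pics/top0.png

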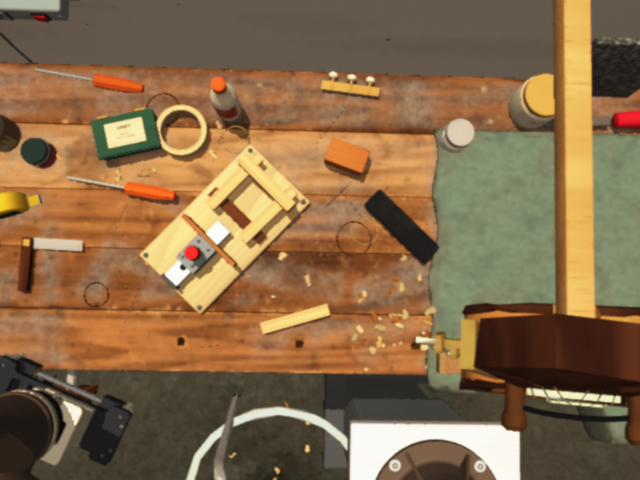

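```bash
python3 -c "
import cell
print([n for n in dir(cell) if n[0]!='_'], getattr(cell,'grip_depth',None))"
```

```text
['IKError', 'get_calibration', 'get_obs', 'grip_depth', 'job_done', 'read_camera'] 0.0188
```

The top view shows the rack at about (225,228), the loose slat at (295,319), the knob at (192,253) and the block, brush and jar to the right. The side view shows the stack at (330,240) and the knob at (281,207).

```bash
cat > h.py <<'E'
import cv2, numpy as np
from cell import *
np.set_printoptions(precision=4,suppress=True)
def ray(n,uv):
    c=get_calibration(n);K=c["camera_matrix"];T=c["world_from_camera"]
    d=np.linalg.inv(K)@[uv[0],uv[1],1.]; d=np.array([d[0],-d[1],-d[2]])
    return T[:3,3],T[:3,:3]@d
def onz(n,uv,z):
    o,d=ray(n,uv); return o+d*(z-o[2])/d[2]
def proj(n,p):
    c=get_calibration(n);K=c["camera_matrix"];T=np.linalg.inv(c["world_from_camera"])
    q=T[:3,:3]@p+T[:3,3]; q=K@[q[0],-q[1],-q[2]]; return q[:2]/q[2]
E
python3 - <<'E'
import cv2
a=cv2.imread('pics/top0.png')[135:345,125:345]; cv2.imwrite('pics/topz.png',cv2.resize(a,None,fx=2.85,fy=2.85,interpolation=cv2.INTER_CUBIC)[:600])
a=cv2.imread('pics/side0.png')[180:300,225:405]; cv2.imwrite('pics/sidez.png',cv2.resize(a,None,fx=4.4,fy=4.4,interpolation=cv2.INTER_CUBIC))
E
```

```text
(no output)
```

View pics/topz.png

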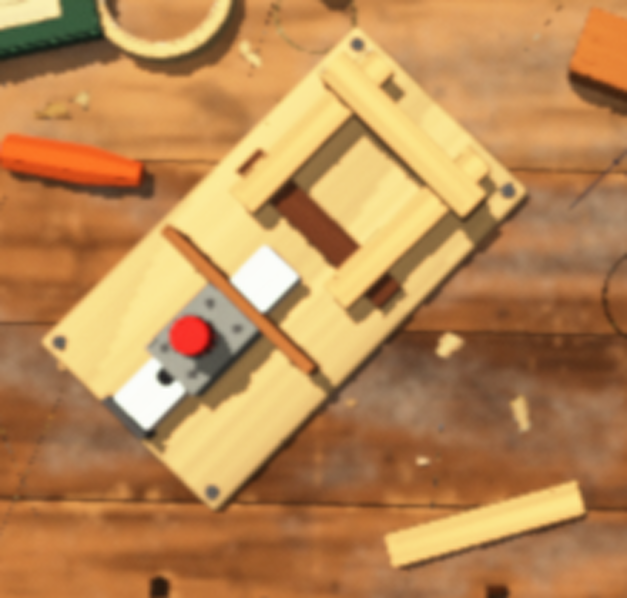

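View pics/sidez.png

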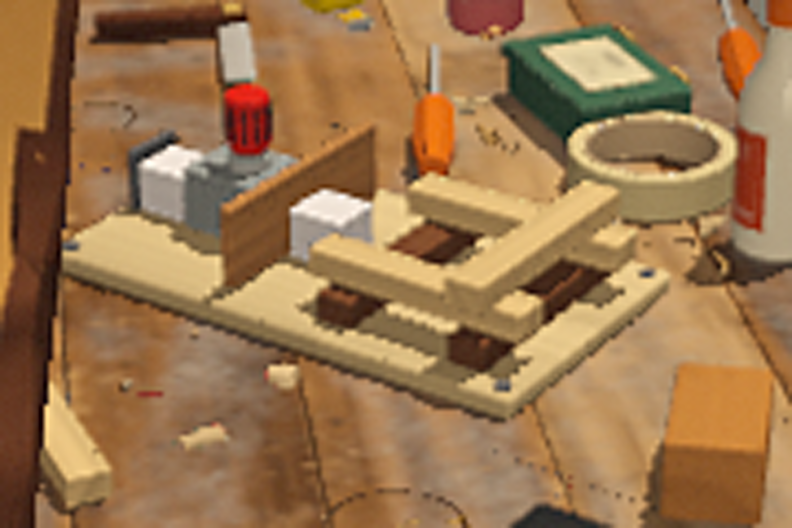

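The top zoom shows the board corners at (361,27), (527,190), (217,510) and (42,342). The slat ends are at (392,552) and (578,498), and the knob is at (190,336), all in zoom pixels at 2.85x.

```bash
cat > m.py <<'E'
from h import *
im=cv2.imread('pics/top0.png')
z=lambda u,v:(u/2.85+125-.3,v/2.85+135-.3)
C=[onz('top',z(*p),.012)[:2] for p in [(361,27),(527,190),(217,510),(42,342)]]
print("corners",C,[np.linalg.norm(C[i]-C[(i+1)%4]) for i in range(4)])
ex=(C[3]-C[0]+C[2]-C[1]);ex/=np.linalg.norm(ex)
ey=np.array([-ex[1],ex[0]]); ctr=np.mean(C,0); org=ctr+ex*.0125
print("rack org",org,"yaw",np.arctan2(ex[1],ex[0]), "angle y",np.dot(ey,(C[0]-C[1])))
hsv=cv2.cvtColor(im,cv2.COLOR_BGR2HSV)
R=((hsv[...,0]<4)|(hsv[...,0]>176))&(hsv[...,1]>200)&(hsv[...,2]>140)
R[:, :170]=0;R[:,215:]=0;R[:235]=0;R[270:]=0
ys,xs=np.nonzero(R);(c,r)=cv2.minEnclosingCircle(np.c_[xs,ys].astype(np.float32));print("knob px",c,r,xs.mean(),ys.mean())
for zz in(.093,): 
  k=onz('top',c,zz);print("knob",k,"rack fr",ex@(k[:2]-org),ey@(k[:2]-org))
# loose slat
S=(hsv[...,0]>14)&(hsv[...,0]<30)&(hsv[...,2]>170)&(hsv[...,1]<165)
S=S.astype(np.uint8)*255
cs,_=cv2.findContours(S,cv2.RETR_EXTERNAL,cv2.CHAIN_APPROX_NONE)
for q in cs:
  if cv2.contourArea(q)>150:
    rr=cv2.minAreaRect(q);b=cv2.boxPoints(rr)
    W=[onz('top',p,.016)[:2] for p in b]
    print(rr,"ctr",np.mean(W,0),[np.linalg.norm(W[i]-W[(i+1)%4]) for i in (0,1)],"dirs",[np.arctan2(*(W[i+1]-W[i])[::-1]) for i in (0,1)])
for rx,ry,h,nm in [(-.045,0,.06,'spot top'),(-.125,0,.06,'laid'),(.058,0,.093,'knob'),(-.085,.044,.044,'ll')]:
  p=org+ex*rx+ey*ry; t=proj('top',np.r_[p,h]); print(nm,p,"top zoom",(t-[125,135])*2.85,"side zoom",(proj('side',np.r_[p,h])-[225,180])*4.4)
E
python3 m.py
```

```text
corners [array([0.6687, 0.3581]), array([0.562 , 0.2451]), array([0.3474, 0.4424]), array([0.4544, 0.5597])] [np.float64(0.15533823251876552), np.float64(0.291448380209637), np.float64(0.15876685353563288), np.float64(0.29424767272366714)]
rack org [0.499  0.4098] yaw 2.3925215733818437 angle y -0.1553338849274337
knob px (191.61111450195312, 252.20370483398438) 6.269375324249268 191.59349593495935 252.3089430894309
knob [0.4581 0.4485 0.093 ] rack fr 0.056242719198325596 -0.0004497848684598182
((434.49993896484375, 451.0), (55.99999237060547, 168.99996948242188), 90.0) ctr [0.1042 0.0043] [np.float64(0.3148212233637773), np.float64(0.10133639981552212)] dirs [np.float64(-1.559115726872154), np.float64(3.137544867066191)]
((74.16265869140625, 410.5415954589844), (25.967987060546875, 13.67188835144043), 64.53665161132812) ctr [0.1691 0.664 ] [np.float64(0.024124817844634276), np.float64(0.0470223604180894)] dirs [np.float64(-1.1077000885837658), np.float64(-2.6533062871854662)]
((576.4072265625, 396.0506286621094), (87.71803283691406, 7.646761417388916), 5.04245138168335) ctr [ 0.2072
[... 2538 characters left out ...]
296400024526), np.float64(0.09745721227171186)] dirs [np.float64(-1.3030636864342937), np.float64(-2.8815175472435257)]
((578.764404296875, 157.99745178222656), (316.26422119140625, 28.33522605895996), 89.44908905029297) ctr [ 0.6644 -0.2714] [np.float64(0.05662684605758385), np.float64(0.6176737381738737)] dirs [np.float64(-1.5243640650346417), np.float64(3.137977435215991)]
spot top [0.5319 0.3792] top zoom [314.0063 221.7607] side zoom [400.3745 189.6163]
laid [0.5905 0.3247] top zoom [402.8913 132.1203] side zoom [532.1506 227.0662]
knob [0.4565 0.4493] top zoom [188.3116 336.6184] side zoom [239.6014  88.2659]
ll [0.5313 0.3197] top zoom [409.6652 227.64  ] side zoom [416.9034 269.7728]
```

>>> {"fn": "servo_tool", "kwargs": {"motion": [[[0.0112, -0.0341, 0], -0.0977], [[0.0112, -0.0341, 0], -0.0977], [[0.0112, -0.0341, 0], -0.0977], [[0.0112, -0.0341, 0], -0.0977], [[0.0112, -0.0341, 0], -0.0977]], "gripper": 0.2, "newtons": 15}}

```text
time: 0.52
position: [0.2977, 0.404, 0.2264]
orientation: [-3.141, 0.0, 2.251]
force: [0.5, -0.9, -1.1]
grip_width: 0.689
```

```bash
cat >> m.py <<'E'
z=lambda u,v:(u/2.85+125-.3,v/2.85+135-.3)
for p in [(268,245),(300,275),(284,260)]:
  q=onz('top',z(*p),.042)[:2]-org; print("rail end",ex@q,ey@q)
E
python3 m.py|grep rail
```

```text
rail end -0.013817480847842713 -0.014066911869898741
rail end -0.014347798139042686 0.014151433025896526
rail end -0.014082721642374103 4.6631747705516806e-05
```

>>> {"fn": "servo_tool", "kwargs": {"motion": [[[0.0113, -0.0338, -0.02], -0.0965], [[0.0113, -0.0338, -0.02], -0.0965], [[0.0113, -0.0338, -0.02], -0.0965], [[0.0112, -0.0338, -0.02], -0.0955], [[0, 0, 0], 0]]}}

```text
time: 0.93
position: [0.3424, 0.2625, 0.1437]
orientation: [-3.136, 0.005, 1.858]
force: [-0.1, -1.0, -0.3]
grip_width: 0.603
```

>>> {"fn": "servo_tool", "kwargs": {"motion": [[[0, 0, -0.03], 0], [[0, 0, -0.03], 0], [[0, 0, -0.03], 0], [[0, 0, -0.01], 0], [[0, 0, 0], 0]]}}

```text
time: 1.35
position: [0.3412, 0.2695, 0.0445]
orientation: [-3.137, 0.003, 1.872]
force: [-0.1, 0.8, 0.4]
grip_width: 0.602
```

```bash
python3 - <<'E'
from h import *
im=read_camera('top'); cv2.imwrite('pics/g.png',cv2.resize(im[250:380,220:400],None,fx=4,fy=4,interpolation=cv2.INTER_CUBIC))
o=get_obs();print(o['position'],o['orientation'])
E
```

```text
[0.3419 0.2701 0.0458] [-3.1389  0.0016  1.8715]
```

View pics/g.png

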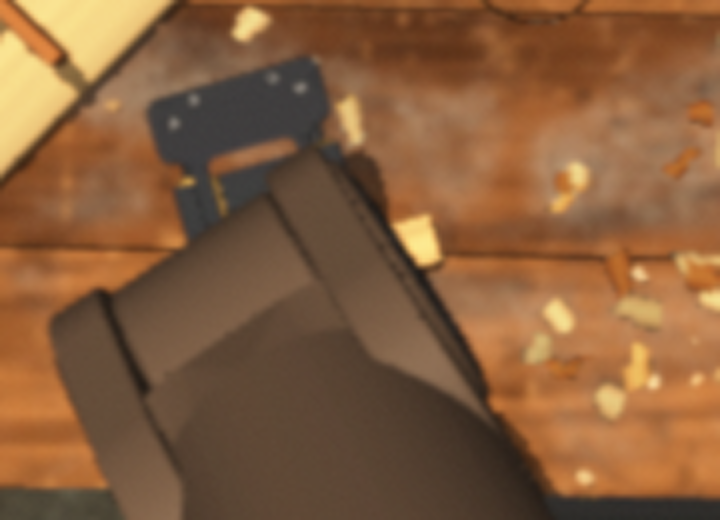

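The arm covers the slat. Only its right end shows at (418,240), in line with the gripper. Descending now.

>>> {"fn": "servo_tool", "kwargs": {"motion": [[[0, -0.001, -0.02], 0], [[0, 0, -0.015], 0], [[0, 0, -0.0065], 0], [[0, 0, 0], 0], [[0, 0, 0], 0]]}}

```text
time: 1.82
position: [0.343, 0.2701, 0.0059]
orientation: [3.141, -0.0, 1.871]
force: [-0.6, -0.2, 0.9]
grip_width: 0.599
```

>>> {"fn": "servo_tool", "kwargs": {"motion": [[[0, 0, 0], 0], [[0, 0, 0], 0], [[0, 0, 0], 0], [[0, 0, 0], 0], [[0, 0, 0], 0]], "gripper": -1, "newtons": 20}}

```text
time: 2.23
position: [0.3428, 0.2699, 0.0055]
orientation: [3.141, -0.0, 1.871]
force: [-0.5, -0.0, 0.1]
grip_width: 0.289
```

>>> {"fn": "servo_tool", "kwargs": {"motion": [[[0, 0, -0.002], 0], [[0, 0, 0], 0], [[0, 0, 0], 0], [[0, 0, 0], 0], [[0, 0, 0], 0]]}}

```text
time: 2.65
position: [0.3428, 0.27, 0.0036]
orientation: [3.141, -0.001, 1.871]
force: [-1.8, -0.6, 9.7]
grip_width: 0.24
```

>>> {"fn": "servo_tool", "kwargs": {"motion": [[[0, 0, 0.02], 0], [[0, 0, 0.04], 0], [[0, 0, 0.04], 0], [[0, 0, 0.02], 0], [[0, 0, 0], 0]]}}

```text
time: 3.07
position: [0.3446, 0.2715, 0.1272]
orientation: [3.136, -0.004, 1.871]
force: [-0.0, 0.5, -1.0]
grip_width: 0.239
```

>>> {"fn": "servo_tool", "kwargs": {"motion": [[[0.021, 0.0121, 0], -0.1166], [[0.021, 0.0121, 0], -0.1166], [[0.021, 0.0121, 0], -0.1166], [[0.021, 0.0121, 0], -0.1166], [[0.021, 0.0121, 0], -0.1166]]}}

```text
time: 3.48
position: [0.4482, 0.3305, 0.1223]
orientation: [-3.141, 0.001, 1.283]
force: [0.1, -0.2, -0.6]
grip_width: 0.235
```

>>> {"fn": "servo_tool", "kwargs": {"motion": [[[0.021, 0.0121, 0], -0.1166], [[0.021, 0.0121, 0], -0.1166], [[0.021, 0.0121, 0], -0.1166], [[0.0205, 0.012, 0], -0.1166], [[0, 0, 0], 0]]}}

```text
time: 3.9
position: [0.534, 0.3804, 0.1218]
orientation: [3.14, -0.001, 0.816]
force: [-0.7, 1.0, -0.5]
grip_width: 0.238
```

>>> {"fn": "servo_tool", "kwargs": {"motion": [[[0, 0, -0.02], 0], [[0, 0, -0.02], 0], [[0, 0, 0], 0], [[0, 0, 0], 0]]}}

```text
time: 4.23
position: [0.5299, 0.3777, 0.0818]
orientation: [-3.141, 0.004, 0.822]
force: [-0.5, 0.7, -1.1]
grip_width: 0.236
```

```bash
python3 - <<'E'
from h import *
o=get_obs();print(o['position'],o['orientation'])
im=read_camera('side'); cv2.imwrite('pics/p1.png',cv2.resize(im[180:300,225:405],None,fx=4.4,fy=4.4,interpolation=cv2.INTER_CUBIC))
E
```

```text
[0.5299 0.3777 0.0818] [-3.1411  0.0036  0.8224]
```

View pics/p1.png

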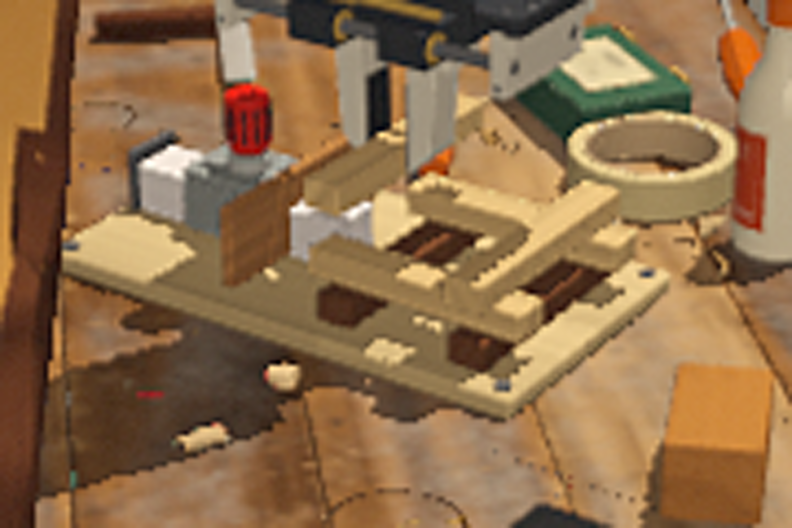

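The side view shows the slat level in the jaws, with its near end at (340,190) above the empty place, and the stack undisturbed.

>>> {"fn": "servo_tool", "kwargs": {"motion": [[[0.001, 0.001, -0.016], 0], [[0, 0, -0.012], 0], [[0, 0, -0.003], 0], [[0, 0, 0], 0], [[0, 0, 0], 0]]}}

```text
time: 4.7
position: [0.5323, 0.3795, 0.0527]
orientation: [3.142, -0.0, 0.822]
force: [-0.6, 0.3, 0.1]
grip_width: 0.233
```

>>> {"fn": "servo_tool", "kwargs": {"motion": [[[0, 0, -0.001], 0], [[0, 0, -0.001], 0], [[0, 0, 0], 0]]}}

```text
time: 4.95
position: [0.5323, 0.3797, 0.0506]
orientation: [3.142, -0.001, 0.822]
force: [-0.5, 0.1, -1.9]
grip_width: 0.235
```

>>> {"fn": "servo_tool", "kwargs": {"motion": [[[0, 0, -0.001], 0], [[0, 0, -0.001], 0], [[0, 0, 0], 0], [[0, 0, 0], 0]]}}

```text
time: 5.28
position: [0.5321, 0.3795, 0.0482]
orientation: [3.142, 0.0, 0.822]
force: [0.4, 0.4, -0.8]
grip_width: 0.238
```

>>> {"fn": "servo_tool", "kwargs": {"motion": [[[0, 0, -0.0008], 0], [[0, 0, 0], 0], [[0, 0, 0], 0]]}}

```text
time: 5.53
position: [0.5323, 0.3796, 0.0478]
orientation: [-3.142, -0.0, 0.822]
force: [-1.0, -0.6, 4.1]
grip_width: 0.238
```

Contact, so I'm opening partway.

>>> {"fn": "servo_tool", "kwargs": {"motion": [[[0, 0, 0], 0], [[0, 0, 0], 0], [[0, 0, 0], 0], [[0, 0, 0], 0], [[0, 0, 0], 0]], "gripper": -0.2}}

```text
time: 5.95
position: [0.5321, 0.3795, 0.0473]
orientation: [3.142, 0.0, 0.822]
force: [0.1, 0.1, 0.0]
grip_width: 0.399
```

>>> {"fn": "servo_tool", "kwargs": {"motion": [[[0, 0, 0.015], 0], [[0, 0, 0.03], 0], [[0, 0, 0.04], 0], [[0, 0, 0.01], 0], [[0, 0, 0], 0]]}}

```text
time: 6.37
position: [0.5344, 0.3806, 0.1464]
orientation: [3.141, -0.007, 0.822]
force: [0.2, -0.0, -0.6]
grip_width: 0.402
```

>>> {"fn": "servo_tool", "kwargs": {"motion": [[[-0.0058, 0.0053, 0], 0.1208], [[-0.0058, 0.0053, 0], 0.1208], [[-0.0058, 0.0053, 0], 0.1208], [[-0.0058, 0.0053, 0], 0.1208], [[-0.0058, 0.0053, 0], 0.1208]], "gripper": 0.1}}

```text
time: 6.78
position: [0.5023, 0.4061, 0.1413]
orientation: [-3.141, 0.001, 1.432]
force: [0.0, 0.6, 0.4]
grip_width: 0.548
```

>>> {"fn": "servo_tool", "kwargs": {"motion": [[[-0.0058, 0.0053, 0], 0.1208], [[-0.0058, 0.0053, 0], 0.1208], [[-0.0058, 0.0053, 0], 0.1208], [[-0.0058, 0.0053, 0], 0.1208], [[-0.0058, 0.0053, 0], 0.1208]]}}

```text
time: 7.2
position: [0.4733, 0.4325, 0.1412]
orientation: [-3.14, 0.0, 2.036]
force: [0.8, 0.3, 0.3]
grip_width: 0.549
```

>>> {"fn": "servo_tool", "kwargs": {"motion": [[[-0.0058, 0.0053, 0], 0.1208], [[-0.0058, 0.0053, 0], 0.1208], [[-0.0055, 0.0053, 0], 0.121], [[0, 0, 0], 0], [[0, 0, 0], 0]]}}

```text
time: 7.62
position: [0.4565, 0.4483, 0.1416]
orientation: [-3.14, -0.001, 2.39]
force: [0.7, -1.2, 0.4]
grip_width: 0.548
```

```bash
python3 - <<'E'
from h import *
o=get_obs();print(o['position'],o['orientation'])
im=read_camera('side'); cv2.imwrite('pics/p2.png',cv2.resize(im[180:300,225:405],None,fx=4.4,fy=4.4,interpolation=cv2.INTER_CUBIC))
a=read_camera('top')[135:345,125:345]; cv2.imwrite('pics/p2t.png',cv2.resize(a,None,fx=2.85,fy=2.85,interpolation=cv2.INTER_CUBIC)[:600])
for p in [(.4581,.4485,.093),(.4565,.4493,.093)]: print((proj('side',np.array(p))-[225,180])*4.4)
# knob: side red mask vs top ray -> triangulated
s=cv2.imread('pics/side0.png');h=cv2.cvtColor(s,cv2.COLOR_BGR2HSV)
R=((h[...,0]<5)|(h[...,0]>175))&(h[...,1]>170)&(h[...,2]>90);R[:, :265]=0;R[:,295:]=0;R[:190]=0;R[225:]=0
ys,xs=np.nonzero(R);print("side knob",xs.min(),xs.max(),ys.min(),ys.max(),xs.mean(),ys.mean(), proj('side',np.array([.4581,.4485,.079])))
E
```

```text
[0.4565 0.4483 0.1416] [-3.1404 -0.0006  2.3895]
[242.7444  88.668 ]
[239.6056  88.2991]
side knob 276 286 199 214 280.75454545454545 206.0818181818182 [280.4443 205.634 ]
```

View pics/p2.png

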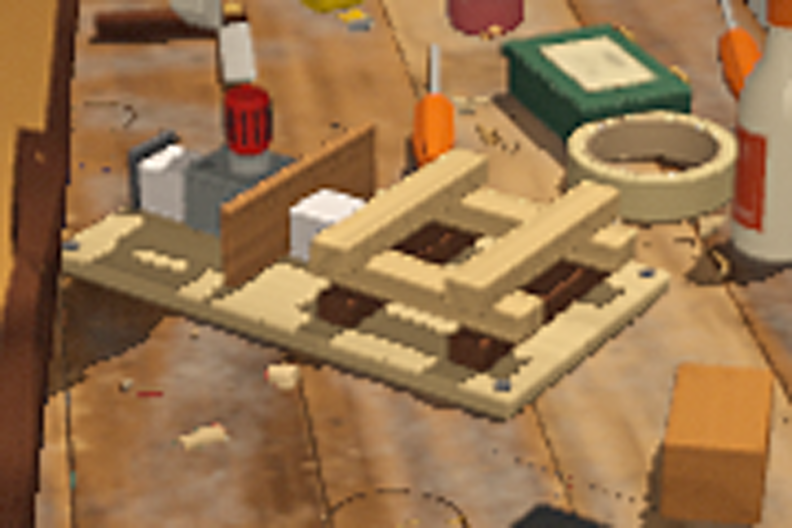

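View pics/p2t.png

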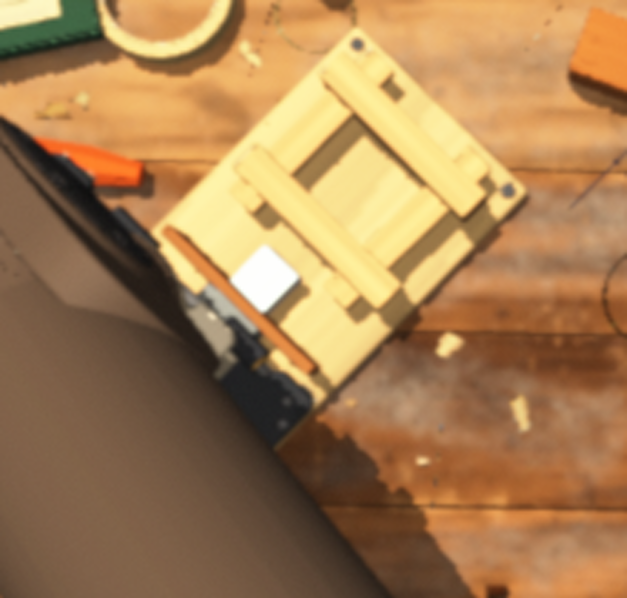

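The top view shows the slat lying crosswise from (248,155) to (390,298), parallel to the laid one, about 78 mm apart. The side view confirms it is flat on the second layer. The knob triangulates to within 1 px at (0.458,0.4485). Descending on it.

>>> {"fn": "servo_tool", "kwargs": {"motion": [[[0.001, 0, -0.025], 0], [[0, 0, -0.025], 0], [[0, 0, -0.015], 0], [[0, 0, 0], 0], [[0, 0, 0], 0]]}}

```text
time: 8.13
position: [0.4581, 0.4476, 0.0768]
orientation: [-3.14, 0.001, 2.39]
force: [0.1, -0.2, 0.3]
grip_width: 0.551
```

>>> {"fn": "servo_tool", "kwargs": {"motion": [[[0, 0, -0.008], 0], [[0, 0, -0.005], 0], [[0, 0, 0], 0], [[0, 0, 0], 0]]}}

```text
time: 8.47
position: [0.4581, 0.4485, 0.0647]
orientation: [3.141, -0.0, 2.392]
force: [-0.5, 0.5, 0.1]
grip_width: 0.551
```

>>> {"fn": "servo_tool", "kwargs": {"motion": [[[0, 0, -0.002], 0], [[0, 0, 0], 0], [[0, 0, 0], 0], [[0, 0, 0], 0], [[0, 0, 0], 0]], "gripper": -1, "newtons": 35}}

```text
time: 8.88
position: [0.4591, 0.4495, 0.0629]
orientation: [3.139, 0.0, 2.392]
force: [1.6, 1.5, -3.6]
grip_width: 0.262
```

>>> {"fn": "servo_tool", "kwargs": {"motion": [[[0, 0, 0], 0], [[0, 0, 0], 0], [[0, 0, 0], 0], [[0, 0, 0], 0]]}}

```text
time: 9.22
position: [0.459, 0.4494, 0.0627]
orientation: [3.139, 0.0, 2.392]
force: [4.2, 3.8, -3.1]
grip_width: 0.267
```

>>> {"fn": "servo_tool", "kwargs": {"motion": [[[0.001, 0.001, 0.003], 0], [[0, 0, 0.004], 0], [[0, 0, 0.004], 0], [[0, 0, 0.003], 0], [[0, 0, 0], 0]]}}

```text
time: 9.63
position: [0.459, 0.4495, 0.077]
orientation: [3.141, -0.0, 2.392]
force: [2.0, 2.4, -6.2]
grip_width: 0.259
```

>>> {"fn": "servo_tool", "kwargs": {"motion": [[[0, 0, 0], 0], [[0, 0, 0], 0]]}}

```text
time: 9.8
position: [0.459, 0.4494, 0.0763]
orientation: [3.142, -0.0, 2.392]
force: [2.0, 2.0, -6.2]
grip_width: 0.264
```

>>> {"fn": "servo_tool", "kwargs": {"motion": [[[0.0047, -0.0044, 0], 0], [[0.0047, -0.0044, 0], 0], [[0.0047, -0.0044, 0], 0], [[0.0047, -0.0044, 0], 0], [[0.0047, -0.0044, 0], 0]]}}

```text
time: 10.22
position: [0.4835, 0.4267, 0.0764]
orientation: [3.141, 0.0, 2.392]
force: [1.9, 3.0, -5.4]
grip_width: 0.265
```

>>> {"fn": "servo_tool", "kwargs": {"motion": [[[0, 0, 0], 0], [[0, 0, 0], 0], [[0, 0, 0], 0], [[0, 0, 0], 0]]}}

```text
time: 10.55
position: [0.4826, 0.4275, 0.0764]
orientation: [3.141, 0.0, 2.392]
force: [4.0, 3.2, -5.2]
grip_width: 0.263
```

>>> {"fn": "servo_tool", "kwargs": {"motion": [[[0, 0, -0.004], 0], [[0, 0, -0.003], 0], [[0, 0, 0], 0], [[0, 0, 0], 0]]}}

```text
time: 10.88
position: [0.4824, 0.4277, 0.0692]
orientation: [-3.142, -0.0, 2.393]
force: [3.9, 2.0, -4.6]
grip_width: 0.261
```

>>> {"fn": "servo_tool", "kwargs": {"motion": [[[0, 0, -0.003], 0], [[0, 0, -0.003], 0], [[0, 0, 0], 0], [[0, 0, 0], 0]]}}

```text
time: 11.22
position: [0.4825, 0.4276, 0.0633]
orientation: [3.142, -0.0, 2.393]
force: [1.7, 2.5, -3.8]
grip_width: 0.262
```

>>> {"fn": "servo_tool", "kwargs": {"motion": [[[0, 0, -0.0007], 0], [[0, 0, -0.0005], 0], [[0, 0, 0], 0], [[0, 0, 0], 0]]}}

```text
time: 11.55
position: [0.4825, 0.4277, 0.0627]
orientation: [3.141, -0.0, 2.393]
force: [1.0, 2.1, 2.2]
grip_width: 0.262
```

```bash
python3 - <<'E'
from h import *
o=get_obs();print(o['position'],o['force'],o['grip_width'])
im=read_camera('side'); cv2.imwrite('pics/p3.png',cv2.resize(im[180:300,225:405],None,fx=4.4,fy=4.4,interpolation=cv2.INTER_CUBIC))
a=read_camera('top')[135:345,125:345]; cv2.imwrite('pics/p3t.png',cv2.resize(a,None,fx=2.85,fy=2.85,interpolation=cv2.INTER_CUBIC)[:600])
E
```

```text
[0.4825 0.4277 0.0627] [0.968  2.0841 2.2168] 0.26189213978300124
```

View pics/p3.png

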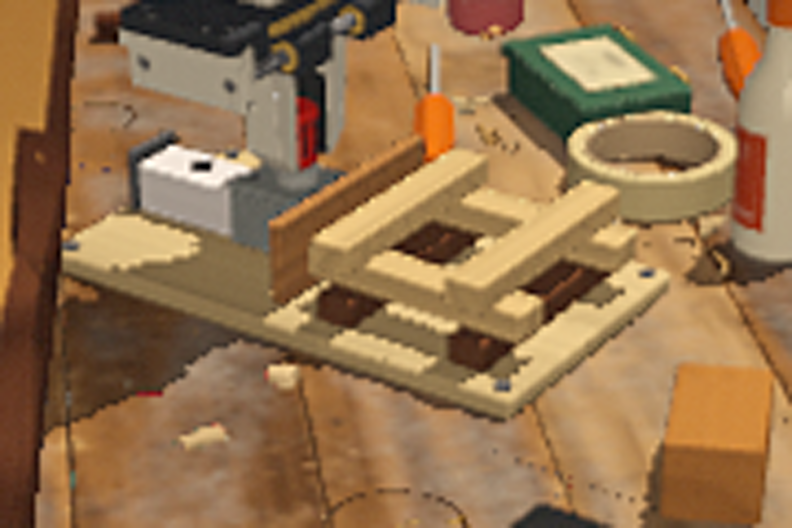

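View pics/p3t.png

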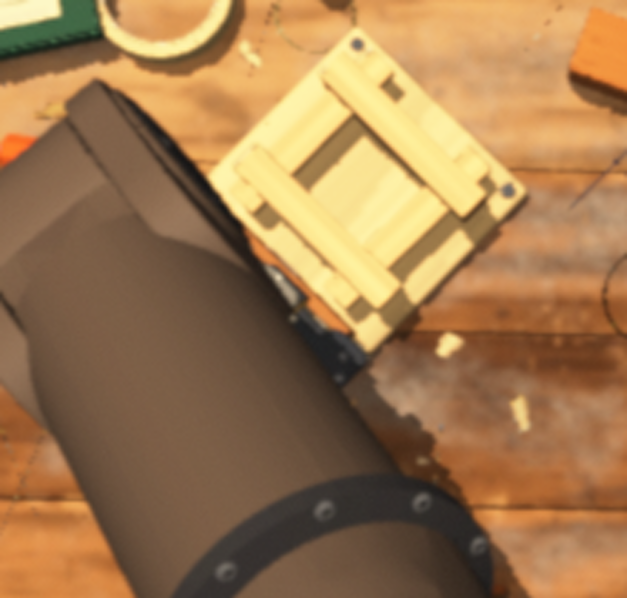

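The slat stays in place at (319,226) in the top zoom. The side view shows the fence moved up to the slat ends and the knob gripped at (306,130). The vertical force changed from -3.8 to +2.2 N at the same height as the first grip, so the pin is home.

>>> {"fn": "servo_tool", "kwargs": {"motion": [[[0, 0, 0], 0], [[0, 0, 0], 0], [[0, 0, 0], 0], [[0, 0, 0], 0]]}}

```text
time: 11.98
position: [0.4827, 0.4276, 0.0626]
orientation: [3.141, -0.0, 2.392]
force: [-0.7, 0.7, 5.1]
grip_width: 0.263
```

```bash
python3 - <<'E'
from h import *
o=get_obs();print(o['time'],o['position'],o['force'],o['grip_width']); print(job_done())
E
```

```text
11.9833 [0.4827 0.4276 0.0626] [-0.7396  0.7397  5.097 ] 0.2633387553834767
the job is handed in; nothing more can be done
None
```

The job is done and handed in at about 12 s; the hand-in reported no verdict.

- **Slat:** I laid the loose slat flat in the empty place and let go. The top view shows it parallel to the laid slat, about 78 mm from it where 80 mm is nominal. It had not moved in the last pictures, and neither had the other slats.
- **Fence:** I lifted the plunger about 13.6 mm, slid the fence about 32 mm toward the stack and lowered the pin. The tool ended at the same height as the first grip (0.0627 m). The vertical force changed from the spring's pull (-3.8 N) to a light downward press on a stop (+2 to +5 N), so the pin is home.
- **Grip:** The knob is still held, with the grip set at 35 N and the opening at about 24 mm.
- **Checks:** The knob and rack estimates agreed to about 2 mm, and no check failed. I had no direct reading of the joints; the fence and pin positions come from the tool pose, the force and the pictures. I did not measure the brush, jar or block again at the end.

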